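# Hold the check cell in the photometer beam

### The job

On the inspection bench of the steel shop, switch on the photometer's lamp by pressing the hinged treadle down to its stop with the gripper, then let it spring all the way back up. After that pick up the tall glass check cell from the rubber mat, gripping it by its two frosted faces only with no finger on the clear ones, and hold it still and upright in the light path between the two towers, with the beam passing squarely through the middle of both clear faces. Finish while still holding it there in the gripper, resting on nothing, and leave everything else on the bench where it stands.

Things in the scene. Friction and masses are not known exactly. Their poses are not given: they have to be found in the camera images.
- treadle (a joint): angle of the treadle plate, rad: 0 = up (sprung back, free end raised 0.28 rad), grows as it is pressed, 0.28 = down on its stop, plate level. The spring takes about 4 N at the pressing point to start and 8 N at the stop, which is rigid, and brings the plate back up when let go.
- treadle_pad (a point): pressing point on top of the treadle, on its centre line, 80 mm from the hinge; moves with the plate. The treadle is a ribbed steel plate 108 x 64 x 6 mm, hinged at one end on a dark steel base 130 x 80 mm fixed to the bench. The point's x axis points level (when the plate is up) from the free end towards the hinge, z up. The point is about 48 mm above the bench when up and 27 mm when down, where it has also shifted 2 to 4 mm away from the hinge.
- switch_base: the treadle's base plate, fixed; origin under its centre at bench height, x axis from the treadle's free end towards its hinge, z up. The hinge line runs along y at x = +50 mm, 24 mm up.
- cell_center (a point): centre, half-way up the glass, of the tall check cell: an upright rectangular glass cell, 32 mm (its x) by 20 mm (its y) by 64 mm tall, with a small metal cap 24 x 13 x 6 mm on top; about 0.1 kg. The two frosted (whitish, matt) faces are the broad ones, square to y, 20 mm apart, and are plates 29 mm long along x; the two clear faces are the narrow ones, square to x, 32 mm apart, and 16 mm wide. Axes turn with the cell, z up. It stands loose on the mat.
- cell: the same tall check cell; origin at the centre of its underside, 32 mm below cell_center, same axes.
- cell_clear: the two clear faces of the tall cell (at x = +-16 mm); same origin and axes as the cell. Not to be touched by the fingers.
- cell_frost_a: the frosted face of the tall cell at y = +10 mm; same origin and axes as the cell.
- cell_frost_b: the frosted face of the tall cell at y = -10 mm; same origin and axes as the cell.
- beam_mid (a point): the middle of the photometer's light path, half-way between its two towers, 85 mm above the bench. The beam runs level along this point's y axis; z is up.
- photometer: the photometer, fixed; origin under the centre of its base at bench height. Base plate 100 mm (x) by 280 mm (y), 20 mm high; two towers at its y ends, 70 x 60 mm and 115 mm high (120 mm with the fins on the lamp's), their inner faces 156 mm apart, each with a round snout of 32 mm diameter reaching 10 mm inward at beam height.
- mat: black rubber mat 120 mm (x) by 280 mm (y), 4 mm thick, fixed; origin under its centre at bench height. The tall cell, the short cell and the vial stand on it in a row along its y, about 90 mm apart, in any order.
- short_cell_center (a point): bystander: centre of the short glass cell, same plan as the tall one but only 34 mm tall (plus the 6 mm cap), loose on the mat.
- vial: bystander: round amber glass vial, 26 mm diameter, 56 mm tall, loose on the mat; origin at the centre of its underside.
- wrench: bystander: steel wrench lying near the robot.
- tube_offcut: bystander: offcut of square tube, 90 x 40 x 40 mm, lying near the robot.
- jar: bystander: jar, 60 mm diameter, 80 mm tall, beyond the treadle; origin under its centre.
- bracket: bystander: steel angle bracket, 60 x 50 x 60 mm, at the back.
- mug: bystander: white mug, 76 mm diameter, 85 mm tall, at the back; origin under its centre.
Things that resemble listed ones, but are neither listed nor needed, are in the scene too. What is shaped like the switch_base but blue is not meant.

How it is judged:
By the outcome, as a careful person would: the job done as asked, in the order asked, and still so for the second after the job is handed in, while the arm keeps its last pose, push and grip.
It also fails if it takes over 45 s, if anything falls off the work surface, if the arm or the gripper's body presses on something with over 40 N, if the wrist force passes 120 N, or if a joint passes its speed limit or range.

### The arm

A 6-joint arm with a two-finger parallel gripper is mounted at the origin on the work surface. World frame = base frame: x ahead of the robot, y to its left, z up, the work surface at z = 0. Lengths are in m, angles in rad, forces in N, time in s.
With the tool pointing down it reaches from about 0.35 to 0.725 m from the base axis. Payload 4.3 kg.
Tool frame: the origin (TCP) lies midway between the tips of the shut fingers; the grasp point (between the pads) lies 19 mm behind it (r.pinch_z is the distance from the TCP to the grasp point, in m); z points along the fingers, y is the line along which they close (so a half turn about z gives the same grasp; the last joint's range is limited). The gripper opens to 85 mm and grips with 20 to 120 N. Pads are 22 mm wide; open, the fingers measure 114 mm over their backs; the gripper's body (76 mm by 85 mm) begins 54 mm behind the grasp point. The pads swing forward as they close: fully open they stand 13 mm farther back than shut.
Start: joints at [-1.376, 0.377, 0.081, 1.274, 0, 1.46], TCP at [0.173, -0.549, 0.231] pointing down, gripper open.
Joint ranges: [-2.72, 2.72], [-0.84, 1.66], [-1.02, 1.22], [-1.77, 2.12], [-1.37, 1.28], [-3.14, 3.14]. Speed limits (rad/s): [2.57, 2.57, 3.14, 3.14, 3.14, 3.14].

### API

Orientations are given as a unit quaternion [x, y, z, w].
In Python, from plant import r gives the robot as it stands. The module is installed in compiled form; this text tells all that it offers. Calls block until the motion is done:
- r.goto(position, orientation): joint-space move of the TCP to a pose.
- r.move_linear(position, attitude=None, vel=0.15, contact_N=None): straight line of the TCP; attitude=None keeps the orientation; vel is the mean speed in m/s. With contact_N (N) it stops when the force on the tool has changed by that much, and returns True; else False.
- r.move_joints(angles): joint-space move.
- r.command_gripper(opening, newtons=None): finger opening in m; newtons is the grip in N (None keeps the last); returns when the fingers have stopped.
- r.wait(seconds).
- r.inverse_kinematics(position, orientation): joint angles nearest the present ones, or None.
- r.observe(): the state.
- r.camera(name): name is "scene" or "side" or "wrist"; returns a dict with "pixels" (400x640x3 uint8, blue, green, red), "fov_y" (degrees; the focal length in pixels is half the picture's height over the tangent of half this angle, whatever the lens; pixels are square), "cx", "cy" (the principal point, pixels), "extrinsics" (4x4, takes a point from camera to world coordinates). Camera axes: x right, y down, z forward; pixel columns grow to the right and rows downward; lengths in m; the calibration is good to about 2 mm. A picture is of the moment at which its call begins. There is no depth.
A pose or a line that the arm cannot do raises r.Unreachable and nothing moves.
- r.hand_in(): hands the job in; it is judged then, once.
The state is a dict: "time": time; "qpos": joint angles; "joint_vel": joint speeds; "joint_efforts": joint torques, N m; "ee_pos": TCP position; "tcp_rot": TCP orientation; "wrist_force": force on the tool from outside, world axes, zero at the start; "wrist_torque": the same for the moment, N m; "grip_width": finger opening in m; "grasp_force": force on a finger pad.
Only numpy, scipy, OpenCV 4.12 (cv2) and the standard library are available. Lean on these libraries where they do the work, as an engineer would, in place of code of your own. Each camera call takes 0.05 s, during which the arm holds its last target. There are 200 camera calls.

## Working session

There is one attempt and no reset: what is moved stays moved. The work goes in short steps, each a Python script; the robot and the scene stay as the last script left them, time stands still between calls to the robot, and variables do not carry over. Pictures are saved under pics/ and viewed, at most 10 in all, crops included, and the job is handed in when it is done.

```bash
mkdir -p pics
cat > h.py <<'E'
import numpy as np, cv2, pickle
from plant import r
def snap(name,fn=None):
    c=r.camera(name); im=np.array(c["pixels"]); 
    if fn: cv2.imwrite(f"pics/{fn}.png",im); pickle.dump({k:(np.array(v) if k in("pixels","extrinsics") else v) for k,v in c.items()},open(f"pics/{fn}.pkl","wb"))
    return c
def load(fn): return pickle.load(open(f"pics/{fn}.pkl","rb"))
def ray(c,uv):
    f=200/np.tan(np.radians(c["fov_y"])/2); E=np.array(c["extrinsics"])
    d=np.array([(uv[0]-c["cx"])/f,(uv[1]-c["cy"])/f,1.]); d=E[:3,:3]@d
    return E[:3,3],d/np.linalg.norm(d)
def onplane(c,uv,z):
    o,d=ray(c,uv); return o+d*(z-o[2])/d[2]
def tri(obs):
    A=np.zeros((3,3));b=np.zeros(3)
    for c,uv in obs:
        o,d=ray(c,uv);P=np.eye(3)-np.outer(d,d);A+=P;b+=P@o
    x=np.linalg.solve(A,b); res=[np.linalg.norm((np.eye(3)-np.outer(ray(c,uv)[1],ray(c,uv)[1]))@(x-ray(c,uv)[0])) for c,uv in obs]
    return x,res
def proj(c,p):
    E=np.linalg.inv(np.array(c["extrinsics"])); f=200/np.tan(np.radians(c["fov_y"])/2)
    q=E[:3,:3]@np.array(p)+E[:3,3]; return np.array([c["cx"]+f*q[0]/q[2],c["cy"]+f*q[1]/q[2]])
E
python3 - <<'E'
from h import *
for n in("scene","side","wrist"):
    c=snap(n,n+"0"); print(n,c["fov_y"],c["cx"],c["cy"],np.round(c["extrinsics"],3).tolist())
s=r.observe(); print(s["time"],s["ee_pos"],s["tcp_rot"],s["grip_width"],r.pinch_z)
E
```

```text
scene 56.98402570981569 315.05118820621436 198.67550503108822 [[-0.378, 0.506, -0.775, 1.167], [0.926, 0.186, -0.329, 0.302], [-0.022, -0.842, -0.539, 0.521], [0.0, 0.0, 0.0, 1.0]]
side 45.554896683210956 321.2884401975839 200.53140868997573 [[-0.775, -0.467, 0.425, -0.007], [-0.631, 0.574, -0.521, 0.662], [-0.0, -0.672, -0.74, 0.958], [0.0, 0.0, 0.0, 1.0]]
wrist 68.20695386994032 323.842859769832 197.1963777463069 [[0.301, -0.913, -0.276, 0.243], [-0.954, -0.288, -0.086, -0.526], [-0.001, 0.289, -0.957, 0.373], [0.0, 0.0, 0.0, 1.0]]
0.15 [ 0.17247932 -0.54798459  0.23056586] [ 9.88410835e-01  1.51800478e-01 -3.39578619e-05 -7.96474273e-04] 0.08558280956357978 0.0187
```

View pics/scene0.png

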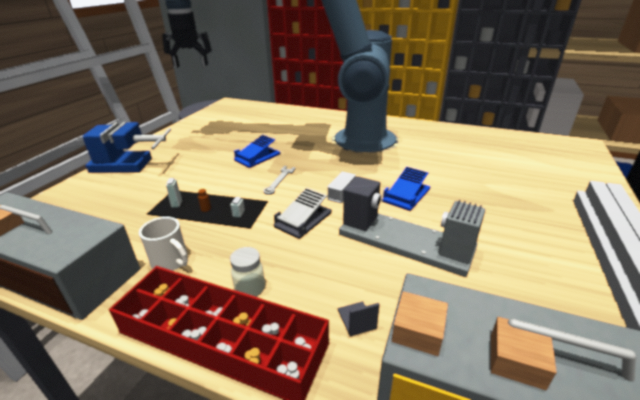

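View pics/side0.png

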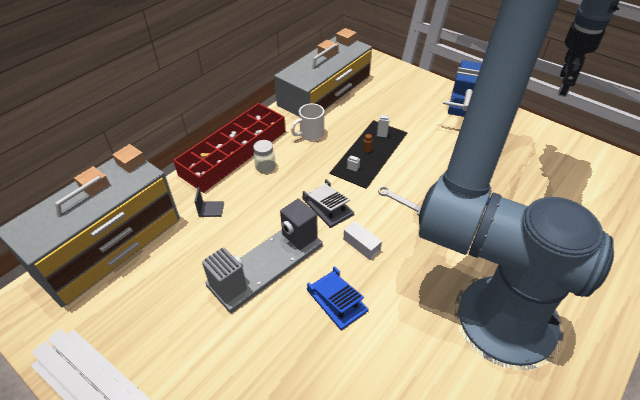

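Tall cell: scene (174,193) / side (383,126). Vial: (204,200) / (368,144). Short cell: (237,208) / (353,163). The grey treadle is at (303,212) / (328,202), and the two blue ones are look-alikes. The photometer runs from scene (362,200) to (463,232). I'll get rough positions, then look from above with the wrist camera.

Run:
```python
from h import *
a,b=load("scene0"),load("side0")
for n,u,v in [("tallcap",(173,181),(383,118)),("short cap",(237,200),(353,158)),("treadle mid",(303,210),(325,202)),("jar top",(246,255),(264,147)),("phot ctr base",(410,240),(265,265)),("tower dark top",(362,183),(299,212)),("tower lamp top",(465,208),(224,257))]:
    x,res=tri([(a,u),(b,v)]); print(n,np.round(x,3),np.round(res,4))
w=load("wrist0"); E=np.array(w["extrinsics"]); s=r.observe()
from scipy.spatial.transform import Rotation as R
Rt=R.from_quat(s["tcp_rot"]).as_matrix(); print("cam in tcp",np.round(Rt.T@(E[:3,3]-s["ee_pos"]),4)); print(np.round(Rt.T@E[:3,:3],3))
```

```text
tallcap [ 0.568 -0.334  0.073] [0.0002 0.0002]
short cap [ 0.551 -0.164  0.044] [0.0005 0.0005]
treadle mid [ 0.517 -0.001  0.028] [0.0054 0.0054]
jar top [ 0.748 -0.014  0.078] [0.001 0.001]
phot ctr base [0.51  0.244 0.008] [0.0025 0.0025]
tower dark top [0.493 0.129 0.117] [0.0019 0.0019]
tower lamp top [0.529 0.336 0.126] [0.0027 0.0027]
cam in tcp [ 0.0736 -0.0002 -0.142 ]
[[ 0.001 -0.957 -0.289]
 [ 1.     0.     0.   ]
 [-0.    -0.289  0.957]]
```

Run:
```python
from h import *
q=[1,0,0,0]
r.goto([0.50,0.03,0.26],q); snap("wrist","w1")
r.goto([0.50,0.14,0.26],q); snap("wrist","w2")
print(r.observe()["time"],r.observe()["qpos"])
```

```text
7.5917 [ 1.50767826e-01  2.56538909e-01 -1.41809066e-02  1.30007926e+00
 -4.18525519e-05 -2.99076110e+00]
```

View pics/w1.png

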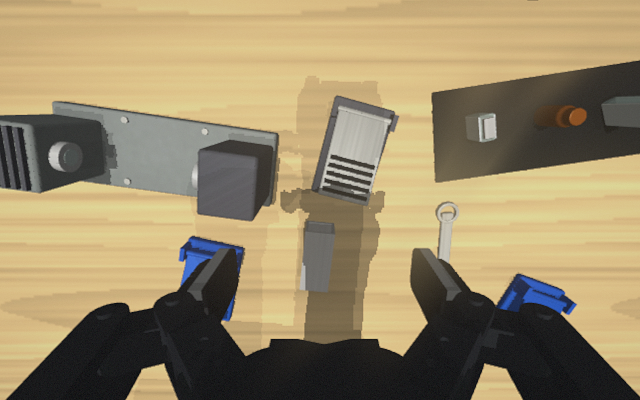

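View pics/w2.png

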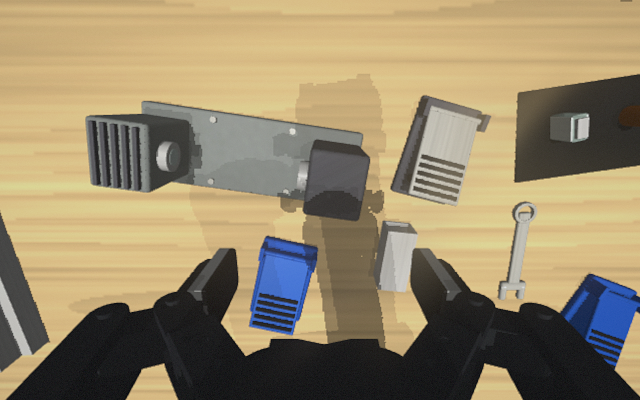

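Wrist views: up is +x and right is -y. There are three treadles: the grey one at w1 (355,150), and blue ones at w1 (215,270) and (535,295). The grey one on the dark base fits, since blue is excluded. Its ribs (free end) are at the near side (345,185) and its hinge lug is at (395,118). The photometer base has four screws at w2 (213,120), (292,131), (210,181) and (287,192). I'll enlarge to confirm.

Run:
```python
from h import *
a,b=cv2.imread("pics/w1.png"),cv2.imread("pics/w2.png")
def crop(im,x,y,w,h,k): return cv2.resize(im[y:y+h,x:x+w],None,fx=k,fy=k,interpolation=cv2.INTER_CUBIC)
top=np.hstack([crop(a,300,90,130,120,3),crop(b,380,90,130,120,3)])
bot=crop(b,80,90,300,90,2.6); bot=cv2.resize(b[90:225,80:380],(780,232*780//780+119)[:2] if 0 else (533,240),interpolation=cv2.INTER_CUBIC)
bot=np.hstack([bot,np.zeros((240,780-533,3),np.uint8)])
cv2.imwrite("pics/m1.png",np.vstack([top,bot]))
w1,w2=load("w1"),load("w2")
for n,u,v in [("screw TL",(124,120),(213,120)),("screw TR",(205,131),(292,131)),("screw BL",(127,181),(210,181)),("base TL",(53,101),(143,101)),("base TR",(278,131),(362,134)),("treadle nearL",(318,190),(408,192)),("near R",(368,204),(457,205)),("lug",(395,120),(487,121))]:
    x,res=tri([(w1,u),(w2,v)]); print(n,np.round(x,4),np.round(res,4), np.round(onplane(w2,v,.02),4))
print("BR screw",onplane(w2,(287,192),.02))
```

```text
screw TL [0.5593 0.278  0.0221] [0.0002 0.0002] [0.5591 0.2788 0.02  ]
screw TR [0.5456 0.1805 0.0176] [0.0001 0.0001] [0.5456 0.1802 0.02  ]
screw BL [0.4804 0.2918 0.0185] [0.0002 0.0002] [0.4806 0.2912 0.02  ]
base TL [0.5819 0.3629 0.0192] [0.0002 0.0002] [0.5817 0.3624 0.02  ]
base TR [0.5427 0.0896 0.0051] [0.002 0.002] [0.5419 0.0915 0.02  ]
treadle nearL [0.476  0.0365 0.0525] [0.0013 0.0013] [0.4654 0.0268 0.02  ]
near R [ 0.4588 -0.0256  0.0533] [0.0006 0.0006] [ 0.4471 -0.0415  0.02  ]
lug [ 0.5592 -0.0563  0.0356] [0.0006 0.0006] [ 0.558  -0.0646  0.02  ]
BR screw [0.46539663 0.18943621 0.02      ]
```

View pics/m1.png

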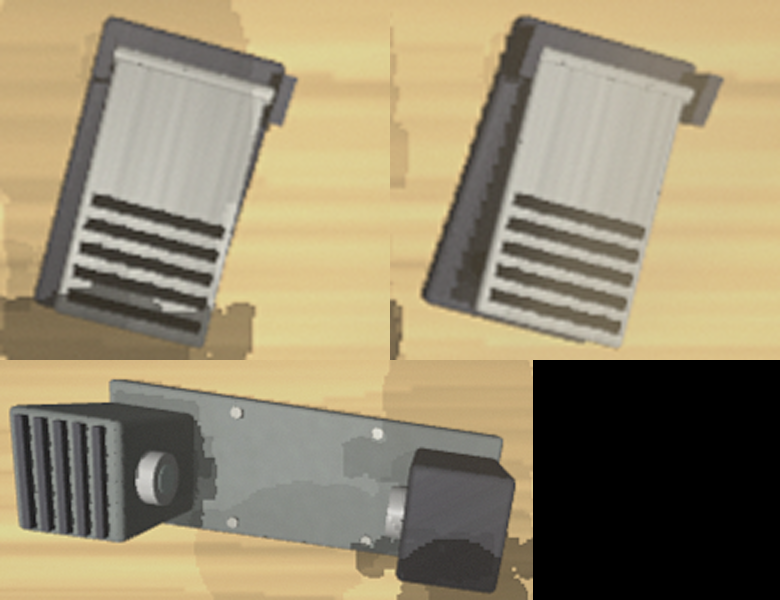

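The crops confirm the grey ribbed treadle on a dark base, hinge at the far (+x) end, and the photometer base with four screws. Next I'll triangulate the plate and press.

Run:
```python
from h import *
from scipy.spatial.transform import Rotation as R
w1,w2=load("w1"),load("w2")
P={}
for n,u,v in [("HL",(338.3,106.7),(430.3,106.7)),("HR",(390.7,121.7),(480,121.7)),("FR",(368.3,205.7),(456.7,205.3)),("FL",(318.3,192.7),(410,193.3))]:
    P[n],res=tri([(w1,u),(w2,v)]); print(n,np.round(P[n],4),np.round(res,4))
H=(P["HL"]+P["HR"])/2; F=(P["FL"]+P["FR"])/2
ax=H-F; print("len",np.linalg.norm(ax),"slope",np.arcsin(-ax[2]/np.linalg.norm(ax)),"width",np.linalg.norm(P["FL"]-P["FR"]),np.linalg.norm(P["HL"]-P["HR"]))
yaw=np.arctan2(ax[1],ax[0]); wy=P["FL"]-P["FR"]; print("yaw",np.degrees(yaw),np.degrees(np.arctan2(-wy[0],wy[1])))
for d in (24,28,32): print("pad at",d,"from free",F+ax/np.linalg.norm(ax)*d/1000)
```

```text
HL [0.5751 0.0118 0.0302] [0. 0.]
HR [ 0.5573 -0.0537  0.0245] [0. 0.]
FR [ 0.4568 -0.0264  0.0513] [0.0002 0.0002]
FL [0.4754 0.036  0.0595] [0.0004 0.0004]
len 0.10709336131876492 slope 0.2648264087312338 width 0.06553660745437294 0.06808749301976894
yaw -14.424233706518399 -16.635567285496116
pad at 24 from free [ 0.4885393  -0.00096752  0.04910942]
pad at 28 from free [ 0.49227816 -0.00192918  0.04806245]
pad at 32 from free [ 0.49601701 -0.00289084  0.04701548]
```

Length 107 mm, width 66 mm, slope 0.265 and pad height 48 mm all match the description. Pressing at (0.492, -0.002).

Run:
```python
from h import *
from scipy.spatial.transform import Rotation as R
q=(R.from_euler('z',-15.5,degrees=True)*R.from_quat([1,0,0,0])).as_quat()
r.command_gripper(0.0)
r.goto([0.492,-0.002,0.085],q)
f0=r.observe()["wrist_force"]; print(r.observe()["time"],r.observe()["ee_pos"])
hit=r.move_linear([0.490,-0.0015,0.017],vel=0.05,contact_N=18)
s=r.observe(); print(hit,s["time"],s["ee_pos"],s["wrist_force"]-f0)
snap("scene","press")
r.wait(0.2); s=r.observe(); print(s["ee_pos"],s["wrist_force"]-f0)
r.move_linear([0.490,-0.0015,0.10],vel=0.12)
snap("scene","up")
s=r.observe(); print(s["time"],s["wrist_force"]-f0,s["qpos"])
```

```text
9.2583 [ 0.49317636 -0.00170902  0.08600175]
True 10.3333 [ 0.48888898 -0.00120543  0.02685589] [-3.95832535  0.74826958 11.35464389]
[ 0.48886692 -0.00121458  0.02681506] [-4.46812934  0.97131957 12.27649652]
11.4 [-0.96078091  0.05058943 -0.56476545] [-1.32935424e-01  2.96320807e-01 -3.94308941e-01  8.85841659e-01
  4.81036216e-04 -3.00420003e+00]
```

The press reached z = 0.0268, which is the 27 mm expected at the stop, with 12 N against the 8 N spring. Next, two close wrist views of the tall cell.

Run:
```python
from h import *
from scipy.spatial.transform import Rotation as R
q=(R.from_euler('z',-98.8,degrees=True)*R.from_quat([1,0,0,0])).as_quat()
r.goto([0.55,-0.24,0.20],q); c1=snap("wrist","c1")
r.command_gripper(0.06)
r.goto([0.57,-0.32,0.20],q); c2=snap("wrist","c2")
print(r.observe()["time"],r.observe()["qpos"])
p=[.568,-.334,.04]
out=[]
for n,c in(("c1",c1),("c2",c2)):
    u=proj(c,p); print(n,u); im=cv2.imread(f"pics/{n}.png")
    x=int(np.clip(u[0]-65,0,510)); y=int(np.clip(u[1]-60,0,280)); print("off",x,y)
    out.append(cv2.resize(im[y:y+120,x:x+130],None,fx=3,fy=3,interpolation=cv2.INTER_CUBIC))
u0,u1=cv2.imread("pics/press.png")[170:250,260:345],cv2.imread("pics/up.png")[170:250,260:345]
b=np.hstack([cv2.resize(k,(255,240)) for k in(u0,u1)]); b=np.hstack([b,np.zeros((240,270,3),np.uint8)])
cv2.imwrite("pics/m2.png",np.vstack([np.hstack(out),b]))
```

```text
13.5583 [-6.08983390e-01  5.54185036e-01  2.77947072e-01  1.29541984e+00
  4.20428850e-04 -2.02565514e+00]
c1 [289.25759607  88.74635177]
off 224 28
c2 [323.52774029 169.01379367]
off 258 109
```

View pics/m2.png

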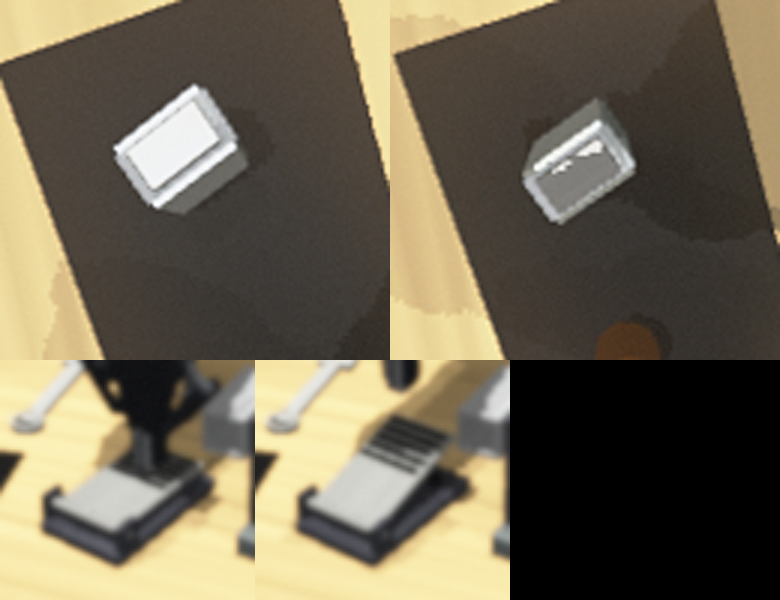

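The pictures show the treadle pressed level and then sprung back up. The tall cell stands alone at the mat's end, its long axis diagonal. Its glass top corners are c1 (118,152), (198,86), (240,143), (157,207) and c2 (526,178), (602,122), (635,163), (558,223), in montage pixels. The other candidates, the short cell and the amber vial, are shorter or round.

Run:
```python
from h import *
c1,c2=load("c1"),load("c2")
f1=lambda p:(p[0]/3+224,p[1]/3+28); f2=lambda p:((p[0]-390)/3+258,p[1]/3+109)
A=[(118,152),(198,86),(240,143),(157,207)];B=[(526,178),(602,122),(635,163),(558,223)]
X=np.array([tri([(c1,f1(a)),(c2,f2(b))])[0] for a,b in zip(A,B)]); print(np.round(X,4)); print("mean tri",X.mean(0))
for c,f,Q in((c1,f1,A),(c2,f2,B)):
    Y=np.array([onplane(c,f(a),.068) for a in Q]); m=Y.mean(0)
    L=(Y[1]-Y[0]+Y[2]-Y[3])/2; S=(Y[1]-Y[2]+Y[0]-Y[3])/2
    print(np.round(m,4),"L",np.linalg.norm(L),np.degrees(np.arctan2(L[1],L[0])),"S",np.linalg.norm(S),np.degrees(np.arctan2(S[1],S[0])))
```

```text
[[ 0.5857 -0.3433  0.0687]
 [ 0.5597 -0.3568  0.0687]
 [ 0.5511 -0.3412  0.0606]
 [ 0.5781 -0.327   0.0667]]
mean tri [ 0.56866516 -0.34206375  0.06615867]
[ 0.5685 -0.3419  0.068 ] L 0.02962419621844445 -152.89832456849743 S 0.018535344518965702 -62.26946145084994
[ 0.5687 -0.3424  0.068 ] L 0.030185043975272906 -151.3840884854928 S 0.01696860894918138 -62.281849786349376
```

Centre (0.5686, -0.342), top 66–68 mm, long axis at about 28°, size 30 x 18 mm: this is the tall cell. Grasping across the frosted faces with tool yaw -152°.

Run:
```python
from h import *
from scipy.spatial.transform import Rotation as R
Q=lambda a:(R.from_euler('z',a,degrees=True)*R.from_quat([1,0,0,0])).as_quat()
x,y=.5686,-.342
r.goto([x,y,0.12],Q(-152))
r.move_linear([x,y,0.028],vel=0.10,contact_N=12)
s=r.observe(); print(s["time"],s["ee_pos"],s["wrist_force"])
if abs(s["ee_pos"][2]-.028)>.004: raise SystemExit("contact")
r.command_gripper(0.0,35); s=r.observe(); print("grip",s["grip_width"],s["grasp_force"],s["ee_pos"])
r.move_linear([x,y,0.15],vel=0.12); s=r.observe(); print("lift",s["time"],s["grip_width"],s["grasp_force"])
r.goto([0.5125,0.2346,0.215],Q(-98.6)); s=r.observe(); print(s["time"],s["ee_pos"])
for n in("wrist","scene","side"): snap(n,"g_"+n)
w=cv2.imread("pics/g_wrist.png"); cv2.imwrite("pics/m3.png",w)
```

```text
15.4917 [ 0.56917472 -0.34243721  0.02884201] [0.55158054 0.36291473 0.63629831]
grip 0.019818548087510046 34.96931076049805 [ 0.56897874 -0.34227832  0.02864752]
lift 17.0917 0.019658060343669462 34.53527212142944
19.1833 [0.51302503 0.2338026  0.21483689]
```

View pics/m3.png

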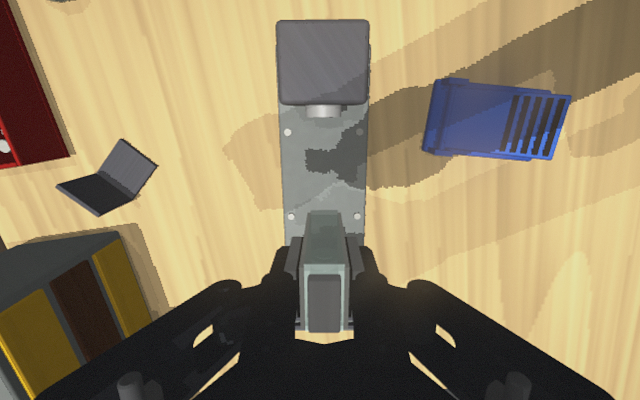

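Held: grip width 19.7 mm, cell between the fingers with the clear face towards the camera at (326,240) and the cap at (325,302). The photometer base runs up the image, screws at (288,132), (291,216) and (357,216). I'll enlarge for exact pixels.

Run:
```python
from h import *
im=cv2.imread("pics/g_wrist.png")
k=lambda y:cv2.resize(im[y:y+150,262:392],None,fx=3,fy=3,interpolation=cv2.INTER_CUBIC)
cv2.imwrite("pics/m4.png",np.hstack([k(95),k(200)]))
```

```text
(no output)
```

View pics/m4.png

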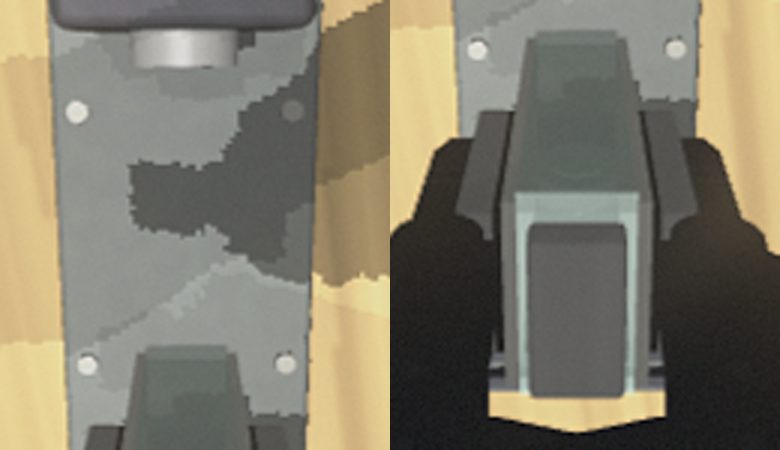

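Run:
```python
from h import *
from scipy.spatial.transform import Rotation as R
c=load("g_wrist"); s=r.observe(); T=R.from_quat(s["tcp_rot"]).as_matrix(); t=np.array(s["ee_pos"])
print("tcp",t,"yaw",np.degrees(np.arctan2(T[1,0],T[0,0])),"tilt",np.degrees(np.arccos(-T[2,2])))
S=np.array([onplane(c,(u/3+262,v/3+95),.02) for u,v in[(76,112),(293,111),(88,366),(286,364)]]); print(np.round(S,4)); m=S.mean(0)
print("ctr",m)
for a,b in((0,2),(1,3)): d=S[a]-S[b]; print("long",np.linalg.norm(d),np.degrees(np.arctan2(d[1],d[0])))
for a,b in((0,1),(2,3)): d=S[a]-S[b]; print("cross",np.linalg.norm(d),np.degrees(np.arctan2(d[1],d[0])))
zt=t[2]+.0074+.032
for n,p in {"rimL+":(504,192),"rimR+":(650,192),"rimL-":(498,392),"rimR-":(653,392)}.items():
    X=onplane(c,((p[0]-390)/3+262,p[1]/3+200),zt); print(n,np.round(T.T@(X-t),4))
for n,p in {"cap+":(577,224),"cap-":(577,398)}.items():
    X=onplane(c,((p[0]-390)/3+262,p[1]/3+200),zt+.006); print(n,np.round(T.T@(X-t),4))
```

```text
tcp [0.5129239  0.2338471  0.21483339] yaw -98.68356126072267 tilt 0.01356884358047996
[[0.546  0.1805 0.02  ]
 [0.4661 0.1923 0.02  ]
 [0.56   0.2805 0.02  ]
 [0.4805 0.2917 0.02  ]]
ctr [0.51313493 0.23624966 0.02      ]
long 0.10088122339409869 -97.93715838597359
long 0.10036870206357519 -98.26623558332031
cross 0.08082197824551797 -8.394629155535018
cross 0.08024304667098854 -8.030788222450273
rimL+ [ 0.0155 -0.0092 -0.0394]
rimR+ [ 0.0155  0.0098 -0.0394]
rimL- [-0.016  -0.0107 -0.0394]
rimR- [-0.0159  0.011  -0.0394]
cap+ [ 0.0144  0.0003 -0.0454]
cap- [-0.0117  0.0003 -0.0454]
```

Screw spacing measures 100 x 80 mm, giving a centre of (0.513, 0.2356) and beam direction -98.1°. The cell in the hand is centred within 1 mm. Lowering into the beam.

Run:
```python
from h import *
from scipy.spatial.transform import Rotation as R
q=(R.from_euler('z',-98.1,degrees=True)*R.from_quat([1,0,0,0])).as_quat()
g=np.array([0.513,0.2357,0.0776])
r.move_linear([g[0],g[1],0.20],q,vel=0.05)
r.move_linear(g,q,vel=0.08,contact_N=12); r.wait(.3)
s=r.observe(); e=g-s["ee_pos"]; print(s["time"],np.round(e,4),s["wrist_force"])
r.move_linear(g+e,q,vel=0.02); r.wait(.3)
s=r.observe(); print(s["time"],s["ee_pos"],g-s["ee_pos"],s["grasp_force"],s["grip_width"])
T=R.from_quat(s["tcp_rot"]).as_matrix();print(np.degrees(np.arctan2(T[1,0],T[0,0])))
ims=[]
for n in("scene","side","wrist"): snap(n,"f_"+n)
for n in("scene","side"):
    c=load("f_"+n); u=proj(c,[.513,.2357,.085]); x,y=int(u[0]-65),int(u[1]-70); print(n,u,x,y)
    ims.append(cv2.resize(cv2.imread(f"pics/f_{n}.png")[y:y+140,x:x+130],None,fx=3,fy=3,interpolation=cv2.INTER_CUBIC))
cv2.imwrite("pics/m5.png",np.hstack(ims))
```

```text
21.7667 [-0.0001 -0.0001 -0.0002] [ 0.46058535 -0.00901993 -0.84560939]
22.3167 [0.51291548 0.23562445 0.07740102] [8.45184533e-05 7.55538531e-05 1.98977412e-04] 34.47505295276642 0.019587885857496316
-98.10093075996397
scene [409.06613411 210.30465731] 344 140
side [262.87043127 243.72608444] 197 173
```

View pics/m5.png

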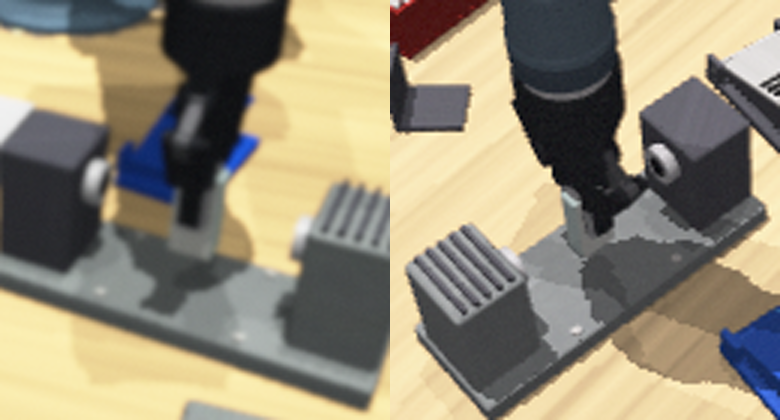

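Run:
```python
from h import *
a,b=load("f_scene"),load("f_side")
A=lambda p:(p[0]/3+344,p[1]/3+140); B=lambda p:((p[0]-390)/3+197,p[1]/3+173)
X1,r1=tri([(a,A((99,181))),(b,B((661,165)))]); X2,r2=tri([(a,A((299,238))),(b,B((512,262)))])
print(np.round(X1,4),np.round(r1,4),np.round(X2,4),np.round(r2,4),"mid",np.round((X1+X2)/2,4))
ax=np.array([.141,.990,0])
C=np.array([.513,.2357,.085]); inv=lambda u,o,k:[(u[0]-o[0])*3,(u[1]-o[1])*3]
for n,p in [("snoutD",C-.068*ax),("snoutL",C+.068*ax)]:
    print(n,np.round(p,4),np.round(inv(proj(a,p),(344,140),3)),np.round(np.array(inv(proj(b,p),(197,173),3))+[390,0]))
px=np.array([.990,-.141,0])
for sx in(1,-1):
  for sy in(1,-1):
    for z in(.053,.117):
        p=C+sx*.010*px+sy*.016*ax; p[2]=z; print(sx,sy,z,np.round(inv(proj(a,p),(344,140),3)),np.round(np.array(inv(proj(b,p),(197,173),3))+[390,0]))
```

```text
[0.5003 0.1654 0.0856] [0.0009 0.0009] [0.5234 0.3053 0.0867] [0.0002 0.0002] mid [0.5118 0.2353 0.0861]
snoutD [0.5034 0.1684 0.085 ] [103. 185.] [656. 165.]
snoutL [0.5226 0.303  0.085 ] [295. 238.] [515. 262.]
1 1 0.053 [208. 262.] [567. 241.]
1 1 0.117 [219. 185.] [558. 190.]
1 -1 0.053 [163. 249.] [600. 218.]
1 -1 0.117 [173. 173.] [592. 167.]
-1 1 0.053 [217. 247.] [583. 256.]
-1 1 0.117 [228. 171.] [575. 206.]
-1 -1 0.053 [173. 235.] [615. 233.]
-1 -1 0.117 [183. 159.] [609. 182.]
```

Independent triangulation of the snouts from the scene and side cameras gives the beam middle at (0.512, 0.235, 0.086), within about 1 mm of where the cell is held. The cell's bottom edges also fall where predicted. Handing in.

```bash
python3 -c "
from plant import r
print(r.hand_in())"
```

```text
the job is handed in; nothing more can be done
None
```

I pressed the treadle to its stop and let it spring back up. The tall cell is now held still and upright by its frosted faces, centred in the beam to within about 1 mm by camera check, and I handed the job in at about 22 s of robot time (the hand-in returned no verdict).

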